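# Close the mounted articulator with a light press

### The arm

A 6-joint arm with a two-finger parallel gripper is mounted at the origin on the work surface. World frame = base frame: x ahead of the robot, y to its left, z up, the work surface at z = 0. Lengths are in m, angles in degrees, forces in N, time in s.
With the tool pointing down it reaches from about 0.25 to 0.725 m from the base axis. Payload 9.7 kg.
Tool frame: the origin (TCP) lies midway between the tips of the shut fingers; the grasp point (between the pads) lies 19 mm behind it; z points along the fingers, y is the direction in which the jaws open and shut (so a half turn about z gives the same grasp; the last joint's range is limited). The gripper opens to 85 mm and grips with 20 to 120 N. Pads are 22 mm wide; open, the fingers measure 114 mm over their backs; the gripper's body (76 mm by 85 mm) begins 54 mm behind the grasp point. The pads swing forward as they close: fully open they stand 13 mm farther back than shut.
Start: joints at [66.234, 4.979, 10.078, 95.1, 0, 90], TCP at [0.222, 0.503, 0.231] pointing down, gripper open.
Joint ranges: [-179.16, 179.16], [-48.56, 103.87], [-65.8, 70.77], [-126.05, 130.52], [-82.76, 87.17], [-180, 180]. Speed limits (degrees/s): [127.2, 127.2, 147.25, 180, 180, 180].

### API

Orientations are given as [roll, pitch, yaw] about the fixed x, y, z axes, in that order (R = Rz(yaw) Ry(pitch) Rx(roll)).
In Python, from workcell import get_obs, camera, get_calibration, job_done gives the robot as it stands.
- The arm moves only by the tool play_rows, never from a script. Its argument "commands" is text: rows parted by semicolons, each of 5 numbers parted by spaces: the opening, from 0 (shut) to 1 (fully open), then the shift along the world's x, y, z in mm, then the turn about the world's z in degrees. A call has 1 to 10 rows; each row is the pose to reach, as a shift and turn from the pose commanded when the call began; what a row does not reach only later rows make up. A row lasts 1/12 s, in which the tool goes at most 41.7 mm and 7.16 degrees, less where a joint would pass 70% of its speed; a pose out of reach is approached as far as the arm can. A call with a gripper value outside its range is refused whole. The fingers move at their own pace and stop on an object; "force" is the grip in N (left out, the last holds). Time passes only in rows, so rows that repeat a pose let the fingers close. It gives the time, the measured TCP pose, the force and the opening at its end, in the units of the state.
- get_obs(): the state, without advancing time (a new reading comes with each control period).
- camera(name): name is "scene" or "top"; returns the picture (400x640x3 uint8, red, green, blue); there is no depth.
- get_calibration(name): a dict with "fx", "fy", "cx", "cy" (pixels), "k1" (the pictures are not rectified: a ray, as slopes to the right and down, at radius r is drawn at 1 + k1 r^2 times it, then the intrinsics apply), "eye" and "attitude" of the camera in the world. Camera axes: x right, y down, z forward; pixel columns grow to the right and rows downward; lengths in m; the calibration is good to about 2 mm. A picture is of the moment at which its call begins. get_calibration takes no time and is no camera call.
- job_done(): hands the job in, once; it reports no verdict.
The state is a dict: "time": time; "q": joint angles; "qd": joint speeds; "joint_efforts": joint torques, N m; "ee_pos": TCP position; "tcp_rot": TCP orientation; "wrist_force": force on the tool from outside, world axes, zero at the start; "torque": the same for the moment, N m; "opening": finger opening in m.
Only numpy, scipy, OpenCV 4.12 (cv2) and the standard library are available. Lean on these libraries where they do the work, as an engineer would, in place of code of your own. Each camera call takes 0.05 s, during which the arm holds its last target.

### The job

Three articulators stand open on the dental bench: close the one that has both an upper and a lower cast mounted, by pressing lightly with the fingertips on top of its upper arm until its incisal pin stands on the incisal table, then take the hand away. Close it gently without gripping, lifting or shoving the articulator, and keep off its casts. Leave the other two articulators and everything else on the bench untouched.

Things in the scene. Friction and masses are not known exactly. Their poses are not given: they have to be found in the camera images.
- artic_full: The articulator to close, the only one with a cast on its base AND one under its upper arm. Aluminium, loose on rubber feet, 0.95 to 1.25 kg, 180 long, 145 wide, 125 mm high when shut (pin top 137). Origin: on the bench under the base's middle; x runs from front (incisal pin) to back (hinge), z up. Incisal table: black 32 mm disc at the base's front, 70 mm before the origin, top 24 mm up.
- artic_full_arm (a joint): Opening of its upper arm, rad: 0 is closed (pin on the incisal table, a firm stop that gives 1 to 2 mm at 15 N; arm level, its top 124 mm above the bench), growing as the front rises; starts 0.35 to 0.65. The hinge is stiff: the arm stays wherever it is left, with no spring; 2 to 5 N down at the press point swings it.
- artic_full_press (a point): Where a fingertip presses: centre line of the top of its upper arm (bar 24 mm wide, 10 thick), 85 mm before the hinge axis and 19 mm above it along the arm's own axes; moves with the arm. x points along the arm to the hinge, z out of the top. On the bar: a screw head 65 mm from the hinge (16 mm wide, 3 high) and, at 135 mm, a 20 mm boss with the pin, 7 mm thick, 13 mm above the bar.
- artic_full_hinge (a point): Middle of artic_full's hinge axis (level, along the articulator's y), 105 mm above the bench, 65 mm behind the base's origin.
- artic_full_upper_cast: The upper cast of that articulator, stone on a white plaster mount, 64 mm wide and about 55 mm long, hanging under the arm; its teeth are delicate. Origin at the middle of the hinge axis; the cast is 40 to 100 mm in front of it and 42 mm below to 3 mm above it; moves with the arm.
- artic_full_lower_cast: The lower cast of that articulator, same size, fixed on its base, 20 to 63 mm above the bench, delicate teeth. Origin: as the articulator's.
- artic_lower: Articulator to be left alone: same frame, with a lower cast only and nothing under its upper arm. Origin and axes as artic_full; its arm stands open 0.35 to 0.65 rad too.
- artic_lower_press (a point): The same point on the upper arm of artic_lower (to be left alone).
- artic_bare: Articulator to be left alone: same frame with no cast at all. Origin and axes as artic_full; its arm stands open 0.35 to 0.65 rad too.
- artic_bare_press (a point): The same point on the upper arm of artic_bare (to be left alone).
- amber_bottle: Bystander: closed brown glass bottle, 52 mm across, 112 mm high; origin under its centre.
- powder_bottle: Bystander: closed pinkish powder bottle with a white cap, 56 mm across, 125 mm high; origin under its centre.
- mixing_bowl: Bystander: grey-green mixing bowl, 116 mm across, 65 mm high; origin under its centre.
- flask: Bystander: blue duplicating flask filled with pink silicone, about 91 by 92 mm, 43 mm high; origin on the bench under it.
- spare_cast: Bystander: a cast standing by itself on a plaster foot, about 66 by 64 mm, 39 mm high; origin on the bench under it.
- wax_knife: Bystander: wax knife lying flat, 175 mm long, 13 mm thick, wooden handle, steel blade; origin on the bench under its middle.
Things that resemble listed ones, but are neither listed nor needed, are in the scene too. What is shaped like the artic_full but green is not meant.

How it is judged (in metres and radians):
On the way, in this order (a step that is already met when the one before it is completed fails the run):
1. the fingertips touch the right articulator while it is still open (contact force between the fingers and artic_full above 0.2 N and value of joint artic_full_arm above 0.06 rad), for 0.02 s.
2. its upper arm is closed, the pin on the incisal table (value of joint artic_full_arm below 0.02 rad), for 0.2 s.
At the end, for the whole second after the job is handed in: The articulator with both casts is closed to within 0.02 rad (3 mm at the pin), at rest, flat, within 15 mm of where it stood; the other two and the six loose things are within 10 mm of their places, the other two arms as open as before (8 mm at the press point) (linear speed of artic_full below 0.01 m/s and value of joint artic_full_arm below 0.02 rad and angle between artic_full's own z axis and vertical below 0.03 rad and distance of artic_full from where it was at the start of the episode below 0.015 m and distance of each of artic_lower, artic_bare, amber_bottle, powder_bottle, mixing_bowl, flask, spare_cast, wax_knife from where it was at the start of the episode below 0.01 m and distance of each of artic_lower_press, artic_bare_press from where it was at the start of the episode below 0.008 m); the robot touches nothing.
It fails at once if the articulator is pressed harder than a light fingertip press (25 N) (contact force between any of the fingers, the arm and artic_full above 25 N).
It fails at once if the upper arm is slammed shut (faster than 3 rad/s) (velocity of joint artic_full_arm below -3 rad/s).
It fails at once if the articulator is lifted (10 mm), tipped (0.15 rad) or shoved (20 mm) (height (world z) of artic_full above 0.01 m or angle between artic_full's own z axis and vertical above 0.15 rad or distance of artic_full from where it was at the start of the episode above 0.02 m).
It fails at once if the casts in the articulator are touched (contact force between any of the fingers, the arm and artic_full_upper_cast above 1 N or contact force between any of the fingers, the arm and artic_full_lower_cast above 1 N).
It fails at once if another articulator or another thing on the bench is touched (over 1 N) or moved (contact force between any of the fingers, the arm and artic_lower above 1 N or contact force between any of the fingers, the arm and artic_bare above 1 N or distance of any of artic_lower, artic_bare, amber_bottle, powder_bottle, mixing_bowl, flask, spare_cast, wax_knife from where it was at the start of the episode above 0.01 m or distance of any of artic_lower_press, artic_bare_press from where it was at the start of the episode above 0.008 m or contact force between any of the fingers, the arm and amber_bottle above 1 N or contact force between any of the fingers, the arm and powder_bottle above 1 N or contact force between any of the fingers, the arm and mixing_bowl above 1 N or contact force between any of the fingers, the arm and flask above 1 N or contact force between any of the fingers, the arm and spare_cast above 1 N or contact force between any of the fingers, the arm and wax_knife above 1 N).
It also fails if it takes over 29 s, if anything falls off the work surface, if the arm or the gripper's body presses on something with over 40 N, if the wrist force passes 120 N, or if a joint passes its speed limit or range.

## Working session

There is one attempt and no reset: what is moved stays moved. The work goes in short steps, Python scripts to look and compute and a tool call to move; the robot and the scene stay as the last step left them, time stands still between calls to the robot, and variables do not carry over. Pictures are saved under pics/ and viewed, and the job is handed in when it is done.

Besides the shell and the picture viewer there is one more tool, called after "Call:" by a JSON object that holds its "api" and its "payload", one argument or row to a line. play_rows: Moves the arm, as the interface text tells. Its arguments: {"type":"object","properties":{"commands":{"type":"string"},"force":{"type":"number"}},"required":["commands"]}

```bash
mkdir -p pics; python3 - <<'E'
from workcell import *
import cv2
for n in("scene","top"):
    cv2.imwrite(f"pics/{n}0.png",camera(n)[:,:,::-1]); print(n,get_calibration(n))
print(get_obs())
E
```

```text
scene {'fx': 445.0695631303249, 'fy': 445.0695631303249, 'cx': 319.5990272093062, 'cy': 199.72179316843835, 'k1': -0.02799143651311897, 'eye': array([ 1.07346382, -0.52819876,  1.01674092]), 'attitude': array([-139.82133378,   -0.72213525,   48.60139928])}
top {'fx': 485.1326204201586, 'fy': 485.1326204201586, 'cx': 324.92778715846003, 'cy': 198.69391256129333, 'k1': -0.06952160806941354, 'eye': array([ 0.25284352, -0.02004417,  1.68459831]), 'attitude': array([-170.66902589,    0.26270655,  -90.95814202])}
{'time': 0.1, 'q': array([ 6.62344593e+01,  5.00645163e+00,  1.00386889e+01,  9.50989516e+01,
       -3.85901111e-04,  9.00018581e+01]), 'qd': array([-0.01492552, -0.14225992,  0.18525531,  0.05313867, -0.08361658,
       -0.00426244]), 'joint_efforts': array([ 4.79227947e-04, -5.21560514e+01,  4.65654659e+01,  1.58971577e-02,
        2.81978686e-06,  5.79384178e-06]), 'ee_pos': array([0.22156641, 0.50317293, 0.23066559]), 'tcp_rot': array([-1.79933286e+02,  3.88064412e-04,  1.56232602e+02]), 'wrist_force': array([-0.64374534,  0.55357151, -0.08714633]), 'torque': array([-0.01974654, -0.04081726,  0.0280293 ]), 'opening': 0.08535483417602256}
```

View pics/scene0.png

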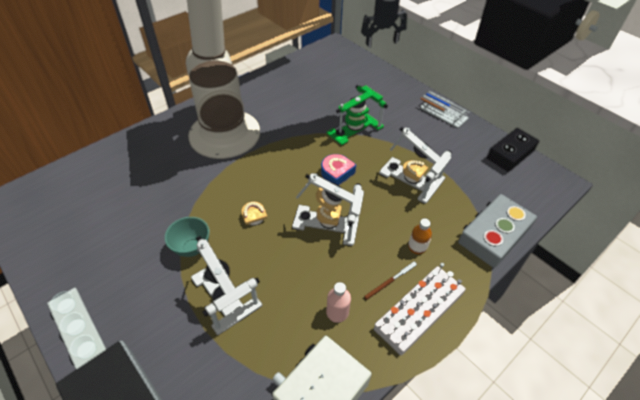

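View pics/top0.png

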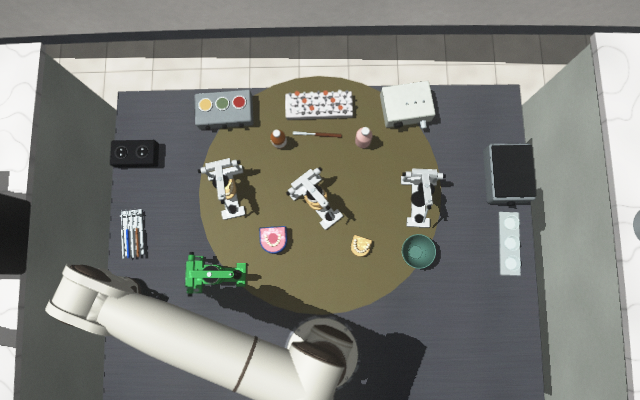

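```bash
python3 - <<'E'
import cv2,numpy as np
s=cv2.imread("pics/scene0.png");t=cv2.imread("pics/top0.png")
def crop(im,x,y,w,h,k,n): cv2.imwrite(n,cv2.resize(im[y:y+h,x:x+w],None,fx=k,fy=k,interpolation=cv2.INTER_CUBIC))
crop(s,280,160,95,72,8,"pics/c1.png")
crop(t,275,155,80,80,7,"pics/c2.png")
crop(s,370,120,95,72,4,"pics/c3.png")
E
```

```text
(no output)
```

View pics/c1.png

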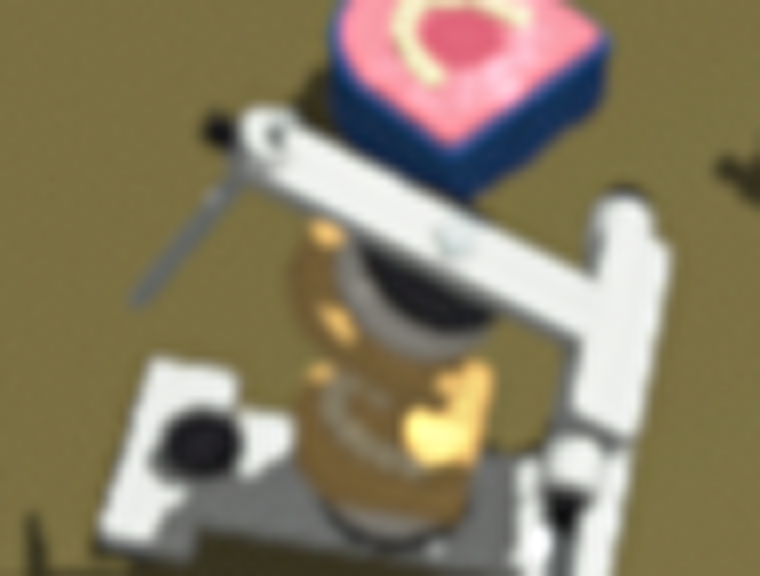

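View pics/c2.png

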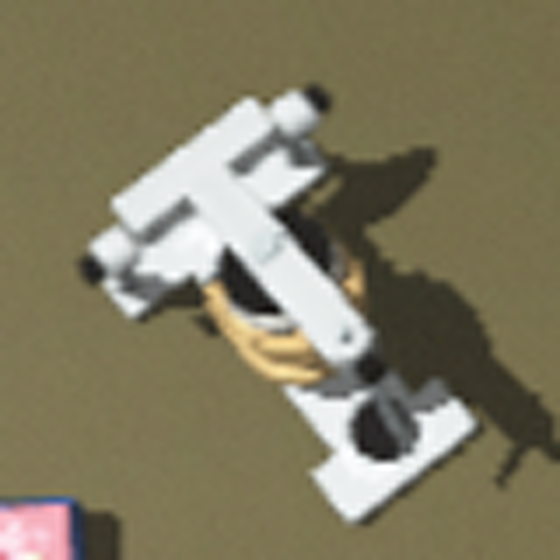

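View pics/c3.png

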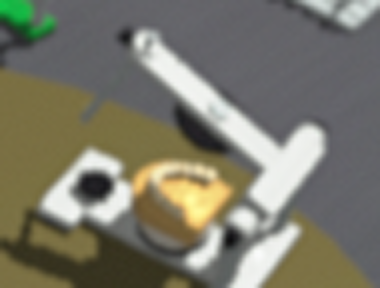

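```bash
cat > h.py <<'E'
import numpy as np,cv2
from scipy.spatial.transform import Rotation as R
from workcell import get_calibration
def ray(n,u,v):
    c=get_calibration(n);K=np.array([[c['fx'],0,c['cx']],[0,c['fy'],c['cy']],[0,0,1]])
    p=cv2.undistortPoints(np.array([[[u,v]]],float),K,np.array([c['k1'],0,0,0.]))[0,0]
    return np.array(c['eye']),R.from_euler('xyz',c['attitude'],degrees=True).as_matrix()@np.array([p[0],p[1],1])
def plane(n,u,v,z):
    e,d=ray(n,u,v);return e+d*(z-e[2])/d[2]
def two(a,b):
    e1,d1=ray("scene",*a);e2,d2=ray("top",*b);d1/=np.linalg.norm(d1);d2/=np.linalg.norm(d2)
    A=np.stack([d1,-d2],1);s=np.linalg.lstsq(A,e2-e1,rcond=None)[0]
    p,q=e1+s[0]*d1,e2+s[1]*d2
    return (p+q)/2,np.linalg.norm(p-q)
def px(n,u,v): # crop pixel -> full pixel
    x,y,k={'scene':(280,160,8),'top':(275,155,7)}[n]
    return ((u+.5)/k-.5+x,(v+.5)/k-.5+y)
E
python3 - <<'E'
from h import *
np.set_printoptions(precision=4,suppress=True)
t1=plane("scene",*px("scene",200,443),.024);t2=plane("top",*px("top",383,428),.024);print("table",t1,t2,two(px("scene",200,443),px("top",383,428)))
a=plane("top",*px("top",93,268),.105);b=plane("top",*px("top",318,98),.105);print("knobs",a,b,np.linalg.norm(a-b),(a+b)/2)
h=(a+b)/2
for t in(t1,t2): print("len table-hinge",np.linalg.norm((h-t)[:2]),np.degrees(np.arctan2(*(h-t)[:2][::-1])))
d=a-b;print("perp",np.degrees(np.arctan2(d[1],d[0]))-90)
for n,s,t in(("screw",(455,238),(272,243)),("boss",(272,132),(347,337)),("pinblack",(218,130),(372,366))): print(n,two(px("scene",*s),px("top",*t)))
E
```

```text
table [ 0.4674 -0.0341  0.024 ] [ 0.466 -0.031  0.024] (array([ 0.4659, -0.0318,  0.0209]), np.float64(0.0017514569730288244))
knobs [0.5342 0.1052 0.105 ] [ 0.6145 -0.0024  0.105 ] 0.13428525764190977 [0.5744 0.0514 0.105 ]
len table-hinge 0.1369276826162913 38.60469813897934
len table-hinge 0.1361092010432832 37.261204474296505
perp 36.75743439004464
screw (array([0.5357, 0.019 , 0.153 ]), np.float64(0.0005051117769463026))
boss (array([ 0.4858, -0.0154,  0.1869]), np.float64(0.0019522310428870804))
pinblack (array([ 0.4726, -0.0266,  0.185 ]), np.float64(0.0024683536384384162))
```

Call:
{"api": "play_rows", "payload": {
  "commands": "0 0 0 30 0;0 0 0 60 0;0 20 -30 60 -6;0 45 -70 60 -12;0 70 -110 60 -18;0 95 -150 60 -24;0 120 -190 60 -30;0 140 -230 60 -36;0 160 -270 60 -42;0 180 -300 60 -48",
  "force": 20
}}

```text
time: 0.93
ee_pos: [0.3903, 0.2205, 0.2912]
tcp_rot: [-180.0, 0.0, 108.0]
wrist_force: [0.5, 0.1, -0.1]
opening: 0.0
```

Call:
{"api": "play_rows", "payload": {
  "commands": "0 15 -30 0 -7;0 30 -60 0 -14;0 45 -90 0 -21;0 60 -115 0 -28;0 75 -140 0 -35;0 85 -160 0 -42;0 95 -180 0 -49;0 105 -195 0 -56;0 108 -201 0 -63;0 108 -201 0 -71"
}}

```text
time: 1.77
ee_pos: [0.4988, 0.02, 0.2905]
tcp_rot: [-180.0, 0.1, 37.6]
wrist_force: [0.5, -1.0, 0.4]
opening: 0.0001
```

Call:
{"api": "play_rows", "payload": {
  "commands": "0 0 0 -15 0;0 0 0 -35 0;0 0 0 -55 0;0 0 0 -75 0;0 0 0 -85 0;0 0 0 -90 0;0 0 0 -90 0"
}}

```text
time: 2.35
ee_pos: [0.4978, 0.0216, 0.2005]
tcp_rot: [-180.0, 0.1, 38.1]
wrist_force: [-0.2, -0.7, -0.3]
opening: 0.0001
```

```bash
python3 - <<'E'
from workcell import *
import cv2
for n,(x,y,w,h) in {"scene":(260,110,130,130),"top":(255,115,120,120)}.items():
    cv2.imwrite(f"pics/{n}1.png",cv2.resize(camera(n)[y:y+h,x:x+w,::-1],None,fx=4.5,fy=4.5,interpolation=cv2.INTER_CUBIC))
o=get_obs();print({k:o[k] for k in("time","q","ee_pos","tcp_rot","wrist_force","opening")})
E
```

```text
{'time': 2.45, 'q': array([ 2.47685920e+00, -2.58560488e+00, -8.47009368e-01,  9.16845180e+01,
        7.82581853e-04,  1.44402674e+02]), 'ee_pos': array([0.49845327, 0.02156514, 0.20219605]), 'tcp_rot': array([ 1.79969159e+02, -4.44274716e-02,  3.80741971e+01]), 'wrist_force': array([ 0.07953722, -0.04162304,  0.45361071]), 'opening': 0.00025500395301998293}
```

Call:
{"api": "play_rows", "payload": {
  "commands": "0 5 -8 0 0;0 9 -14 0 0;0 12 -19 0 -1;0 12 -19 -5 -1;0 12 -19 -5 -1"
}}

```text
time: 2.87
ee_pos: [0.5102, 0.002, 0.1954]
tcp_rot: [-180.0, 0.0, 37.0]
wrist_force: [0.2, 0.1, -0.2]
opening: 0.0004
```

```bash
python3 - <<'E'
from workcell import *
import cv2
for n,(x,y,w,h) in {"scene":(260,110,130,130),"top":(255,115,120,120)}.items():
    cv2.imwrite(f"pics/{n}2.png",cv2.resize(camera(n)[y:y+h,x:x+w,::-1],None,fx=4.5,fy=4.5,interpolation=cv2.INTER_CUBIC))
o=get_obs();print({k:o[k] for k in("time","ee_pos","tcp_rot","wrist_force")})
E
```

```text
{'time': 2.9667, 'ee_pos': array([0.51001047, 0.00242317, 0.19587925]), 'tcp_rot': array([-1.79966437e+02,  3.38756470e-02,  3.70520062e+01]), 'wrist_force': array([ 0.27166108,  0.61717832, -0.68192203])}
```

View pics/scene2.png

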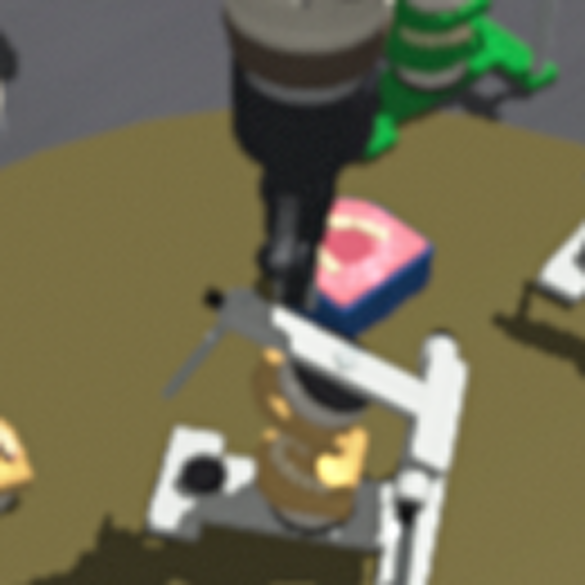

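View pics/top2.png

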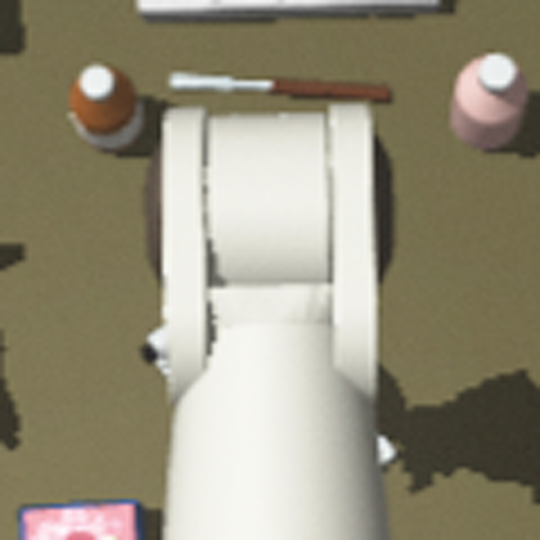

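Call:
{"api": "play_rows", "payload": {
  "commands": "0 0 0 -8 0;0 0 0 -16 0;0 0 0 -21 0;0 0 0 -24 0;0 0 0 -26 0;0 0 0 -28 0;0 0 0 -28 0"
}}

```text
time: 3.55
ee_pos: [0.5102, 0.0026, 0.1683]
tcp_rot: [180.0, -0.0, 37.1]
wrist_force: [0.3, 0.3, 1.0]
opening: -0.0003
```

Call:
{"api": "play_rows", "payload": {
  "commands": "0 0 0 -1.5 0;0 -1 -0.5 -3 0;0 -1.5 -1 -4.5 0;0 -2 -1.5 -6 0;0 -3 -2 -8 0;0 -3.5 -3 -10 0;0 -4.5 -3.5 -11.5 0;0 -5.5 -4 -13 0"
}}

```text
time: 4.22
ee_pos: [0.5047, -0.0014, 0.155]
tcp_rot: [-180.0, -0.0, 37.1]
wrist_force: [2.0, 0.2, 1.4]
opening: -0.0002
```

```bash
python3 - <<'E'
from workcell import *
import cv2
for n,(x,y,w,h) in {"scene":(270,140,100,100)}.items():
    cv2.imwrite(f"pics/{n}3.png",cv2.resize(camera(n)[y:y+h,x:x+w,::-1],None,fx=6,fy=6,interpolation=cv2.INTER_CUBIC))
o=get_obs();print({k:o[k] for k in("time","ee_pos","tcp_rot","wrist_force")})
E
```

```text
{'time': 4.2667, 'ee_pos': array([ 0.50460039, -0.00148877,  0.15476374]), 'tcp_rot': array([-1.79987188e+02, -6.28075957e-03,  3.70717929e+01]), 'wrist_force': array([0.96678459, 0.94255067, 1.2624281 ])}
```

View pics/scene3.png

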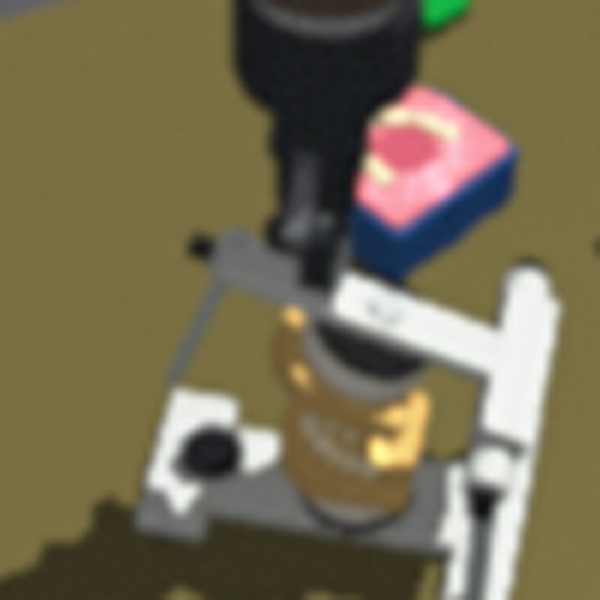

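The arm is swinging down under the fingertip, which sits between the boss and the screw (contact at about pixel 320,285 in the crop).

Call:
{"api": "play_rows", "payload": {
  "commands": "0 -1 -0.5 -2 0;0 -1.5 -1 -4 0;0 -2 -1.5 -6 0;0 -3 -2 -8 0;0 -3.5 -2.5 -10 0;0 -4 -3 -12 0;0 -4.5 -3.5 -14 0;0 -5 -4 -16 0;0 -5.5 -4.5 -18 0;0 -6 -4.5 -20 0"
}}

```text
time: 5.1
ee_pos: [0.4985, -0.0061, 0.135]
tcp_rot: [-180.0, 0.0, 37.1]
wrist_force: [-1.4, -0.2, 1.7]
opening: 0.0002
```

Call:
{"api": "play_rows", "payload": {
  "commands": "0 -0.5 -0.5 -2 0;0 -1 -0.5 -4 0;0 -1 -1 -6 0;0 -1.5 -1 -7.5 0;0 -1.5 -1 -8.5 0;0 -1.5 -1 -9.5 0"
}}

```text
time: 5.6
ee_pos: [0.4972, -0.007, 0.1257]
tcp_rot: [180.0, 0.0, 37.1]
wrist_force: [-1.4, -1.3, 3.5]
opening: 0.0001
```

Call:
{"api": "play_rows", "payload": {
  "commands": "0 0 0 -0.5 0;0 0 0 -1 0;0 0 0 -1.5 0;0 0 0 -1.5 0"
}}

```text
time: 5.93
ee_pos: [0.4972, -0.007, 0.1242]
tcp_rot: [-180.0, 0.0, 37.1]
wrist_force: [-1.5, -1.2, 2.6]
opening: 0.0003
```

Call:
{"api": "play_rows", "payload": {
  "commands": "0 0 0 -0.5 0;0 0 0 -1 0;0 0 0 -1 0"
}}

```text
time: 6.18
ee_pos: [0.4972, -0.007, 0.1235]
tcp_rot: [180.0, -0.0, 37.1]
wrist_force: [-2.1, -1.7, 3.8]
opening: -0.0003
```

Call:
{"api": "play_rows", "payload": {
  "commands": "0 0 0 -0.5 0;0 0 0 -0.5 0;0 0 0 -1 0;0 0 0 -1 0"
}}

```text
time: 6.52
ee_pos: [0.4972, -0.0071, 0.1228]
tcp_rot: [180.0, -0.0, 37.1]
wrist_force: [-4.2, -2.8, 8.3]
opening: -0.0002
```

Call:
{"api": "play_rows", "payload": {
  "commands": "0 0 0 -0.5 0;0 0 0 -0.5 0;0 0 0 -0.5 0"
}}

```text
time: 6.77
ee_pos: [0.4972, -0.0072, 0.1226]
tcp_rot: [180.0, -0.0, 37.1]
wrist_force: [-4.5, -3.1, 9.3]
opening: 0.0001
```

```bash
python3 - <<'E'
from workcell import *
import cv2
for n,(x,y,w,h) in {"scene":(270,140,100,100)}.items():
    cv2.imwrite(f"pics/{n}4.png",cv2.resize(camera(n)[y:y+h,x:x+w,::-1],None,fx=6,fy=6,interpolation=cv2.INTER_CUBIC))
o=get_obs();print({k:o[k] for k in("time","ee_pos","tcp_rot","wrist_force")})
E
```

```text
{'time': 6.8167, 'ee_pos': array([ 0.49719993, -0.00717957,  0.12258761]), 'tcp_rot': array([ 1.79956556e+02, -1.58261479e-02,  3.70639784e+01]), 'wrist_force': array([-4.34686962, -2.38402509,  9.10269711])}
```

View pics/scene4.png

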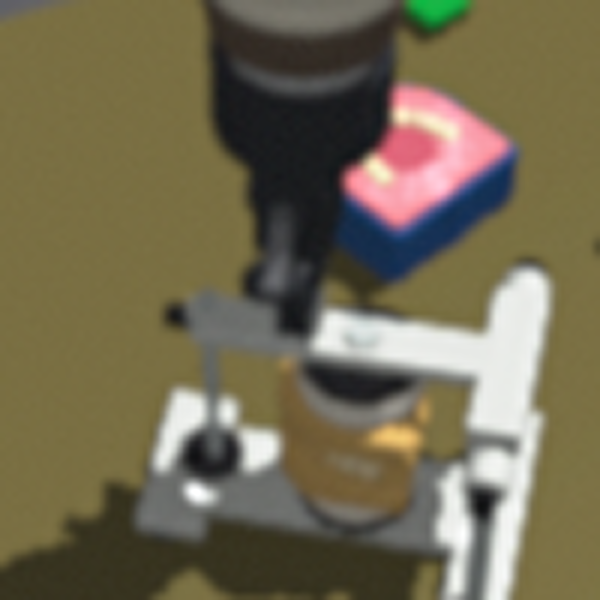

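The pin (crop 212,450) stands on the black table. I'll lift away now.

Call:
{"api": "play_rows", "payload": {
  "commands": "0 0 0 1 0;0 0 0 2 0;0 0 0 5 0;0 0 0 12 0;0 0 0 30 0;0 0 0 60 0;0 0 0 95 0;0 0 0 130 0;0 0 0 165 0;0 0 0 165 0"
}}

```text
time: 7.65
ee_pos: [0.4984, -0.0068, 0.294]
tcp_rot: [179.7, -0.4, 37.1]
wrist_force: [1.4, 0.3, 1.1]
opening: 0.0001
```

Call:
{"api": "play_rows", "payload": {
  "commands": "0 -20 20 0 0;0 -40 50 0 0;0 -65 80 0 0;0 -90 110 0 0;0 -110 140 0 0;0 -130 170 0 0;0 -150 200 0 0;0 -170 230 0 0;0 -180 250 0 0;0 -180 250 0 0"
}}

```text
time: 8.48
ee_pos: [0.3166, 0.2442, 0.2871]
tcp_rot: [-179.9, -0.0, 37.7]
wrist_force: [0.6, 0.3, -0.7]
opening: 0.0002
```

```bash
python3 - <<'E'
from workcell import *
import cv2
for n,(x,y,w,h) in {"scene":(160,80,320,260),"top":(180,70,280,220)}.items():
    cv2.imwrite(f"pics/{n}5.png",cv2.resize(camera(n)[y:y+h,x:x+w,::-1],None,fx=2.3,fy=2.3,interpolation=cv2.INTER_CUBIC))
    cv2.imwrite(f"pics/{n}5f.png",camera(n)[:,:,::-1])
s=cv2.imread("pics/scene5f.png");cv2.imwrite("pics/c5.png",cv2.resize(s[160:232,280:375],None,fx=8,fy=8,interpolation=cv2.INTER_CUBIC))
o=get_obs();print({k:o[k] for k in("time","ee_pos","wrist_force")})
E
```

```text
{'time': 8.6833, 'ee_pos': array([0.31862285, 0.24112444, 0.28696749]), 'wrist_force': array([-0.0420571 ,  0.71988505, -0.10023219])}
```

View pics/c5.png

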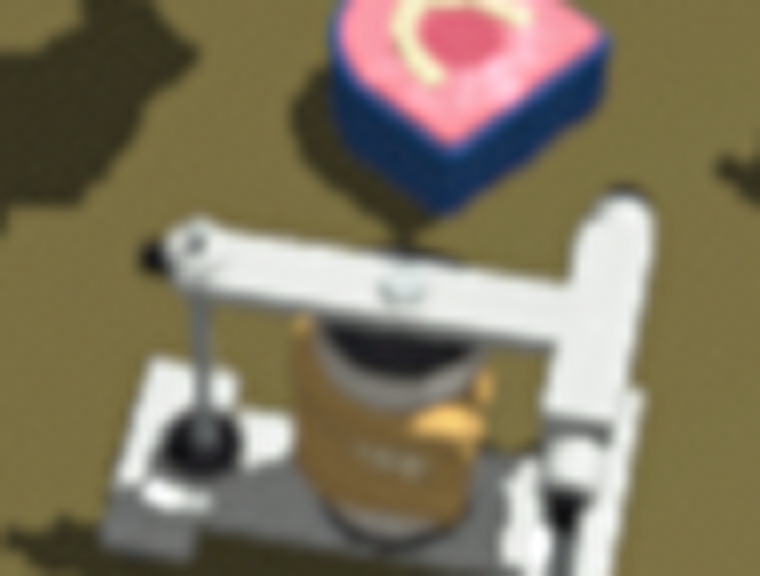

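View pics/scene5.png

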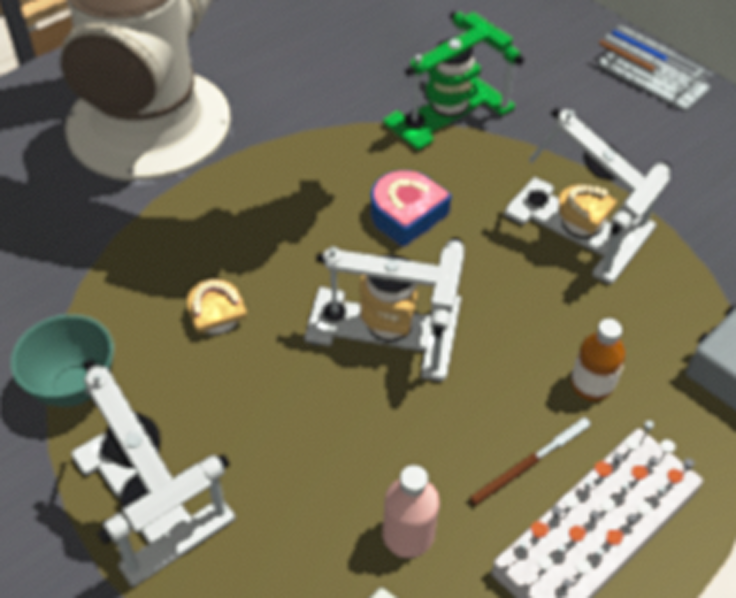

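View pics/top5.png

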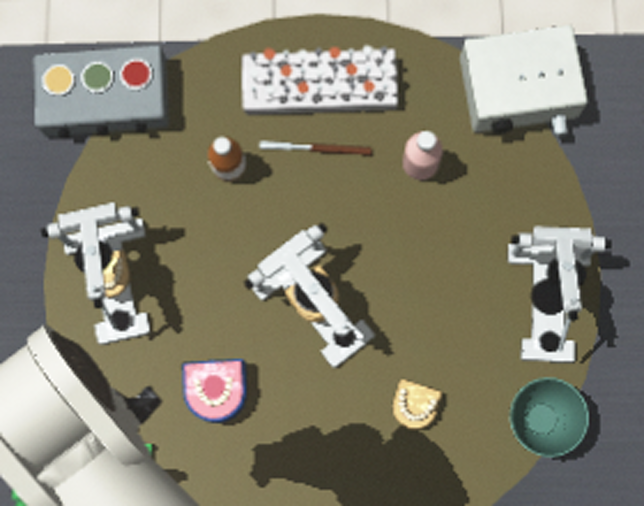

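```bash
python3 - <<'E'
from h import *
t=cv2.imread("pics/top5f.png")
cv2.imwrite("pics/c6.png",cv2.resize(t[155:235,275:355],None,fx=7,fy=7,interpolation=cv2.INTER_CUBIC))
E
```

```text
(no output)
```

View pics/c6.png

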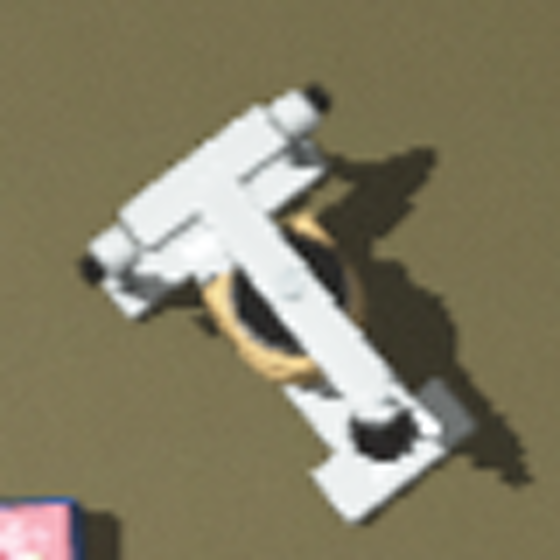

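```bash
python3 - <<'E'
from h import *
print(two(px("scene",402,288),px("top",293,284)))
from workcell import job_done; print(job_done())
E
```

```text
(array([0.52156731, 0.01004651, 0.12256622]), np.float64(0.0008666237210639914))
the job is handed in; nothing more can be done
None
```

I closed the articulator with both casts, the middle one on the bench. I pressed with the shut fingertips on its upper arm, between the screw and the boss, and followed the arm's arc slowly down. I kept pressing until the force rose to about 9 N at the stop, then lifted off and moved the hand away. The job was handed in at about 8.7 s.

- **Closed:** After I let go, the pictures show the pin standing on the incisal table. The screw head measured 123 mm up. A level arm would put it at about 124 to 127 mm, so this agrees to within a few millimetres, allowing about 2 mm for the camera calibration.
- **Not moved:** The base corners and hinge ends lie at the same pixels as before in the top view. I judged the other two articulators and the loose things only by eye, and they look undisturbed.
- **Side force:** At the end of the press there was about 5 N sideways on the fingertips. It did not visibly shift the articulator.

One approach move stopped about 22 mm short, while still clear above the bench. I corrected it before going down to touch the arm.

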